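# Check a bearing cap on the workshop balance

### The job

The bearing cap on the balance should weigh 300 g: check it by standing the 200 g and the 100 g steel weights side by side, upright, in the empty pan, so that the beam settles level. Set the weights down without dropping them, and leave the cap, the 500 g weight, the oil can and the bolt where they are.

Things in the scene. Friction and masses are not known exactly. Their poses are not given: they have to be found in the camera images.
- w100: Smallest of three plain bright steel weights, 100 g: an upright round body 22 mm in diameter and 32 mm tall with a small knob on it (knob 12 mm in diameter, overall height 45 mm). Stands on a plywood board 10 mm thick, at least 65 mm from the next weight (centre to centre); the three stand in a row that leads away from the robot (along x, within about 30 degrees), in varying order. Origin at the centre of its underside, z up along its axis. Grip it by the round body.
- w200: Middle-sized steel weight, 200 g: round body 28 mm in diameter and 38 mm tall, knob 15 mm in diameter on top, overall height 53 mm. On the same board. Origin at the centre of its underside, z up along its axis. Grip it by the round body.
- w500: Largest steel weight, 500 g: round body 40 mm in diameter and 46 mm tall, knob 22 mm in diameter, overall height 66 mm. On the same board; too heavy for this cap, not to be used. Origin at the centre of its underside.
- pan_load_floor (a point): Centre of the upper face of the empty pan, a flat round steel dish about 146 mm across inside, its rim rising 4 mm above the floor. It stays level and moves straight up and down: floor 126 mm above the bench while unloaded or holding only 200 g, 110 mm when the beam is level. The point's y axis points along the beam towards the other pan, whose centre is 260 mm away; its x axis lies across the beam, z up. Midway stands a pointer plate, top 175 mm above the bench.
- pan_cap_floor (a point): Centre of the upper face of the other pan (same size), which holds the bearing cap: 94 mm above the bench at the start, 110 mm when level.
- beam (a joint): Tilt of the balance beam in rad: 0 is level, -0.12 (its stop) at the start, with the cap's pan fully down and the empty pan up; +0.12 is the other stop. It swings freely, damped, and settles within 2 s; 20 g of difference tilts it about 0.05 rad, about 50 g or more takes it to its stop.
- cap: Dark cast-iron crankshaft bearing cap, 300 g: an arch 80 mm long, 24 mm wide and 35 mm tall standing on its two feet in the other pan. Origin on the pan floor at its middle. Stays there.
- oilcan: Bystander: red oil can 72 mm in diameter and 78 mm tall, with a thin bent spout rising to 128 mm. Origin at the centre of its underside.
- bolt: Bystander: dark bolt 77 mm long and 20 mm thick at the head, lying on the bench. Origin under its middle.

How it is judged:
At the end, for the whole second after the job is handed in: The 200 g and 100 g weights stand upright (within 10 degrees), at rest, on the floor of the pan that was empty; the beam rests level within 0.06 rad; the cap is within 35 mm of its pan's centre; the 500 g weight, oil can and bolt are within 30 mm of where they began (horizontal distance between each of w200, w100 and pan_load_floor below 0.07 m and z of w200 in the frame of pan_load_floor between -0.006 and 0.006 m and angle between each of w200, w100's own z axis and vertical below 0.17 rad and linear speed of each of w200, w100 below 0.03 m/s and z of w100 in the frame of pan_load_floor between -0.006 and 0.006 m and value of joint beam between -0.06 and 0.06 rad and velocity of joint beam between -0.05 and 0.05 rad/s and horizontal distance between cap and pan_cap_floor below 0.035 m and distance of each of w500, oilcan, bolt from where it was at the start of the episode below 0.03 m); the robot touches nothing.
It fails at once if one of the two weights is dropped (out of the fingers and moving faster than 0.6 m/s: a fall of about 20 mm) ((linear speed of w200 above 0.6 m/s and contact force between the fingers and w200 below 0.05 N) or (linear speed of w100 above 0.6 m/s and contact force between the fingers and w100 below 0.05 N)).
It fails at once if the 500 g weight is moved by more than 30 mm (distance of w500 from where it was at the start of the episode above 0.03 m).
It fails at once if the oil can is moved by more than 30 mm (distance of oilcan from where it was at the start of the episode above 0.03 m).
It fails at once if the bolt is moved by more than 30 mm (distance of bolt from where it was at the start of the episode above 0.03 m).
It fails at once if the cap is pushed more than 35 mm from the centre of its pan (horizontal distance between cap and pan_cap_floor above 0.035 m).
It also fails if it takes over 61 s, if anything falls off the work surface, if the arm or the gripper's body presses on something with over 40 N, if the wrist force passes 120 N, or if a joint passes its speed limit or range.

### The arm

A 6-joint arm with a two-finger parallel gripper is mounted at the origin on the work surface. World frame = base frame: x ahead of the robot, y to its left, z up, the work surface at z = 0. Lengths are in m, angles in rad, forces in N, time in s.
With the tool pointing down it reaches from about 0.3 to 0.95 m from the base axis. Payload 3.1 kg.
Tool frame: the origin (TCP) lies midway between the tips of the shut fingers; the grasp point (between the pads) lies 19 mm behind it (r.pinch_z is the distance from the TCP to the grasp point, in m); z points along the fingers, x is the direction in which the jaws open and shut, and the axes are right-handed (so a half turn about z gives the same grasp; the last joint's range is limited). The gripper opens to 85 mm and grips with 20 to 120 N. Pads are 22 mm wide; open, the fingers measure 114 mm over their backs; the gripper's body (76 mm by 85 mm) begins 54 mm behind the grasp point. The pads swing forward as they close: fully open they stand 13 mm farther back than shut.
Start: joints at [1.275, 0.308, 1.634, -0, 1.2, -0.07], TCP at [0.14, 0.609, 0.231] pointing down, gripper open.
Joint ranges: [-3.06, 3.06], [-0.79, 1.96], [0.05, 2.63], [-1.19, 4.34], [0.05, 2.64], [-2.94, 2.94]. Speed limits (rad/s): [2.79, 2.79, 3.14, 3.14, 3.14, 3.14].

### API

Orientations are given as a unit quaternion [w, x, y, z].
In Python, from cell import r gives the robot as it stands.
- The arm moves only by the shell command python3 -m creep 'ROWS'. ROWS is JSON, a list of rows, each a list of 3 entries, a list of its own where there are three numbers: the turn, a rotation vector about the tool's x, y, z in degrees, then the shift along the tool's x, y, z in m, then the closure, from 0 (fully open) to 1 (shut). A call has 1 to 20 rows; each row is the pose to reach, as a shift and turn from the pose commanded when the call began, along the tool's axes at that moment; what a row does not reach only later rows make up. A row lasts 1/10 s, in which the tool goes at most 50 mm and 8.59 degrees, less where a joint would pass 70% of its speed; a pose out of reach is approached as far as the arm can. A call with a gripper value outside its range is refused whole. The fingers move at their own pace and stop on an object; the grip force is fixed at half the most. Time passes only in rows, so rows that repeat a pose let the fingers close. It gives the time, the measured TCP pose, the force and the opening at its end, in the units of the state.
- r.get_obs(): the state, without advancing time (a new reading comes with each control period).
- r.read_camera(name): name is "scene" or "top" or "wrist"; returns a dict with "img" (480x640x3 uint8, blue, green, red), "depth" (480x640 float32, m along the optical axis (not along the pixel's ray), 0 where there is no reading), "camera_matrix" (3x3 intrinsics, pixels), "R" (3x3) and "t" (3): a world point X has camera coordinates R X + t. Camera axes: x right, y down, z forward; pixel columns grow to the right and rows downward; lengths in m; the calibration is good to about 2 mm. The wrist camera is an equidistant fisheye: a pixel r from the principal point sees the ray r / f radians off the axis. A picture is of the moment at which its call begins.
- r.job_done(): hands the job in, once; it reports no verdict.
Trained networks look in a picture, given as the dict that the camera call returned (one of the last four; its "shot" number tells which), for a name from the list of things; names that differ only in an ending like _2 or _b are one class to them, and where a whole thing is asked for, a point or a joint stands for the part that bears it (a point fixed in the world has none). Each returns a list of dicts, best first, with "conf" (0 to 1); they miss things now and then, are a little off and sometimes report something else, mostly with a low value. They report only what shows in the picture. A call takes as long as a camera call.
- r.masks_of(picture, target): "region" (480x640 bool, what is visible of it) and "box" ([centre column, centre row, width, height] in pixels, round what is visible of it).
- r.landmark_of(picture, target): "at" ([row, column] in pixels: a listed point, or the origin of a listed thing).
The state is a dict: "t": time; "joints": joint angles; "qd": joint speeds; "tau": joint torques, N m; "tcp_pos": TCP position; "tool_rot": TCP orientation; "ft_force": force on the tool from outside, world axes, zero at the start; "wrist_torque": the same for the moment, N m; "opening": finger opening in m.
Only numpy, scipy, OpenCV 4.12 (cv2) and the standard library are available. Lean on these libraries where they do the work, as an engineer would, in place of code of your own. Each camera call takes 0.05 s, during which the arm holds its last target.

## Working session

There is one attempt and no reset: what is moved stays moved. The work goes in short steps, Python scripts to look and compute and a shell command to move; the robot and the scene stay as the last step left them, time stands still between calls to the robot, and variables do not carry over. Pictures are saved under pics/ and viewed, and the job is handed in when it is done.

```bash
ls; mkdir -p pics; python3 - <<'E'
from cell import r
import cv2
o=r.get_obs(); print({k:(o[k]) for k in ('t','tcp_pos','tool_rot','opening')}, r.pinch_z)
for n in ("scene","top"):
    p=r.read_camera(n); cv2.imwrite(f"pics/{n}0.png",p["img"]); print(n,p["camera_matrix"].tolist(),p["R"].tolist(),p["t"].tolist())
E
```

```text
pics
{'t': 0.0, 'tcp_pos': array([0.13974227, 0.60833313, 0.23005798]), 'tool_rot': array([ 6.53578265e-04,  7.82280894e-01,  6.22924794e-01, -9.36361556e-04]), 'opening': 0.08547777322202109} 0.0187
scene [[541.6748308889762, 0.0, 320.99104890168195], [0.0, 541.6748308889762, 238.85526724032573], [0.0, 0.0, 1.0]] [[0.8441141900634219, 0.5358530087916752, 0.018242453302175728], [0.42015457662195466, -0.6399548868346718, -0.6433722674782061], [-0.3330786181627386, 0.5507443107153546, -0.7653360950180444]] [-0.40311577775218965, -0.21141983042432144, 1.574746601465891]
top [[507.07396030999263, 0.0, 323.70089231195203], [0.0, 507.07396030999263, 236.55488403201423], [0.0, 0.0, 1.0]] [[-0.016394314993694693, -0.9998516942954592, -0.005274073415039747], [-0.9841876181007918, 0.01706745825801214, -0.17630494674200475], [0.17636881474052504, 0.0023002789202016647, -0.9843214667495126]] [-0.05519600533319704, 0.5371895869469938, 0.9592120761308605]
```

View pics/scene0.png

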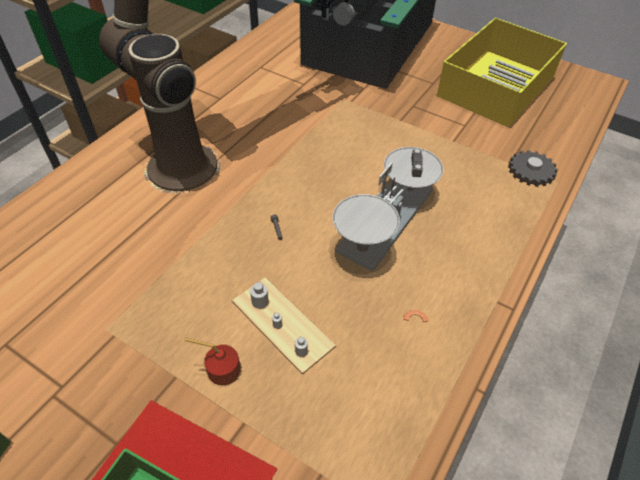

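View pics/top0.png

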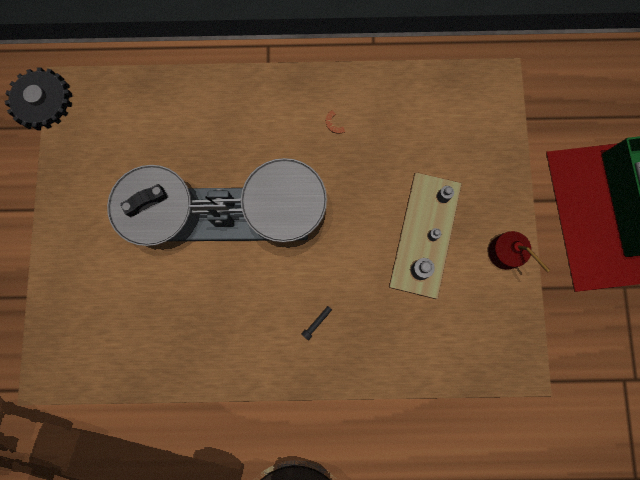

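The scene view shows, on the board, w500 nearest the robot (260,294), w100 in the middle (277,320) and w200 farthest (301,347). The empty pan is at (366,222). In the top view they are at (423,269), (435,234), (447,193), with the pan at (284,200), the oil can at (511,250) and the bolt at (317,322).

```bash
cat > h.py <<'E'
import numpy as np, cv2
from scipy.spatial.transform import Rotation as Ro
def ray(p,uv):
    K=p["camera_matrix"];R=np.array(p["R"]);t=np.array(p["t"])
    d=np.array([(uv[0]-K[0][2])/K[0][0],(uv[1]-K[1][2])/K[1][1],1.]); return -R.T@t, R.T@d
def tri(rays):
    A=np.zeros((3,3));b=np.zeros(3)
    for c,d in rays:
        d=d/np.linalg.norm(d);M=np.eye(3)-np.outer(d,d);A+=M;b+=M@c
    X=np.linalg.solve(A,b)
    return X,[float(np.linalg.norm(np.cross(X-c,d/np.linalg.norm(d)))) for c,d in rays]
def at_z(p,uv,z):
    c,d=ray(p,uv); return c+d*(z-c[2])/d[2]
def cloud(p,m):
    v,u=np.nonzero(m&(p["depth"]>0)); z=p["depth"][v,u];K=p["camera_matrix"]
    X=np.c_[(u-K[0][2])/K[0][0]*z,(v-K[1][2])/K[1][1]*z,z]
    return (X-np.array(p["t"]))@np.array(p["R"])
E
python3 - <<'E'
from cell import r
from h import *
np.set_printoptions(precision=4,suppress=True)
P={n:r.read_camera(n) for n in("scene","top")}
for k in("w100","w200","w500","pan_load_floor","pan_cap_floor","cap","oilcan","bolt"):
    rs=[]
    for n in P:
        l=r.landmark_of(P[n],k); m=r.masks_of(P[n],k)
        if l: rs.append(ray(P[n],l[0]["at"][::-1])); 
        s=""
        if m:
            c=cloud(P[n],m[0]["region"]); s=f"n{len(c)} med {np.median(c,0)} ztop {np.percentile(c[:,2],[5,95])}"
        print(k,n,[(np.round(x["at"],1).tolist(),round(x["conf"],2)) for x in l[:2]],[(np.round(x["box"],1).tolist(),round(x["conf"],2)) for x in m[:2]],s)
    if len(rs)==2: print("   TRI",*tri(rs))
E
```

```text
w100 scene [([304.6, 260.2], 0.9), ([325.8, 278.4], 0.7)] [([260.3, 295.7, 18.8, 24.8], 0.63), ([300.0, 345.9, 11.0, 24.5], 0.54)] n374 med [ 0.4786 -0.2674  0.0547] ztop [0.016 0.077]
w100 top [([273.3, 421.3], 0.66), ([234.5, 432.8], 0.64)] [([422.6, 270.5, 26.4, 16.7], 0.7), ([435.4, 236.8, 9.8, 9.5], 0.54)] n425 med [ 0.4685 -0.2542  0.0574] ztop [0.0125 0.0783]
   TRI [ 0.4684 -0.2612 -0.0044] [0.004303844812522647, 0.004303844812522767]
w200 scene [([304.6, 260.2], 0.9), ([325.8, 278.4], 0.7)] [([260.3, 295.7, 18.8, 24.8], 0.63), ([300.0, 345.9, 11.0, 24.5], 0.54)] n374 med [ 0.4786 -0.2674  0.0547] ztop [0.016 0.077]
w200 top [([273.3, 421.3], 0.66), ([234.5, 432.8], 0.64)] [([422.6, 270.5, 26.4, 16.7], 0.7), ([435.4, 236.8, 9.8, 9.5], 0.54)] n425 med [ 0.4685 -0.2542  0.0574] ztop [0.0125 0.0783]
   TRI [ 0.4684 -0.2612 -0.0044] [0.004303844812522647, 0.004303844812522767]
w500 scene [([304.6, 260.2], 0.9), ([325.8, 278.4], 0.7)] [([260.3, 295.7, 18.8, 24.8], 0.63), ([300.0, 345.9, 11.0, 24.5], 0.54)] n374 med [ 0.4786 -0.2674  0.0547] ztop [0.016 0.077]
w500 top [([273.3, 42
[... 1328 characters left out ...]
7, 0.0033908844438163654]
oilcan scene [([372.9, 222.0], 0.83)] [([211.1, 361.9, 52.7, 43.9], 0.96)] n1241 med [ 0.5159 -0.4479  0.0551] ztop [0.0129 0.1119]
oilcan top [([248.6, 504.0], 0.85)] [([519.0, 249.8, 63.6, 44.0], 0.84)] n1393 med [ 0.4981 -0.428   0.0564] ztop [0.0108 0.1145]
   TRI [ 0.5104 -0.441  -0.0044] [0.004240036892376043, 0.004240036892376034]
bolt scene [([226.4, 274.5], 0.54)] [([273.6, 225.5, 15.1, 27.2], 0.63)] n144 med [ 0.3631 -0.0423  0.0155] ztop [0.0034 0.0201]
bolt top [([318.9, 317.0], 0.83)] [([315.5, 323.4, 34.6, 35.1], 0.49)] n253 med [ 0.3655 -0.0439  0.0166] ztop [0.0128 0.0215]
   TRI [ 0.3719 -0.0512  0.0163] [0.004740615527669163, 0.0047406155276691914]
```

```bash
python3 - <<'E'
from cell import r
from h import *
np.set_printoptions(precision=4,suppress=True)
P={n:r.read_camera(n) for n in("scene","top")}
ax={}
boxes={"scene":{"near":(260,294),"mid":(277,320),"far":(301,347)},"top":{"near":(423,269),"mid":(435,234),"far":(447,193)}}
for n in P:
    for k,(u,v) in boxes[n].items():
        m=np.zeros((480,640),bool); m[v-20:v+20,u-15:u+15]=1
        c=cloud(P[n],m); c=c[c[:,2]>0.025]
        # keep nearest cluster
        med=np.median(c,0); c=c[np.linalg.norm((c-med)[:,:2],axis=1)<.035]
        zt=np.percentile(c[:,2],98); top=c[c[:,2]>zt-.008]
        print(n,k,len(c),"zmax",zt,"body mid-range xy",(np.percentile(c,3,0)+np.percentile(c,97,0))[:2]/2,"ext",(np.percentile(c,97,0)-np.percentile(c,3,0))[:2],"knob xy",top.mean(0))
pan={}
for n in P:
    m=r.masks_of(P[n],"pan_load_floor")[0]["region"]; c=cloud(P[n],m); c=c[abs(c[:,2]-.127)<.012]
    print(n,"pan mid",(c.min(0)+c.max(0))/2,cv2.minEnclosingCircle(c[:,:2].astype(np.float32)))
    m=r.masks_of(P[n],"oilcan")[0]["region"]; c=cloud(P[n],m);print("can",c.min(0),c.max(0))
for n in P:
    i=P[n]["img"]; (u,v)=boxes[n]["mid"]; cv2.imwrite(f"pics/crop_{n}.png",cv2.resize(i[v-60:v+60,u-80:u+80],(800,600),interpolation=cv2.INTER_CUBIC))
E
```

```text
scene near 337 zmax 0.0786949486300112 body mid-range xy [ 0.4734 -0.2626] ext [0.0336 0.0323] knob xy [ 0.4723 -0.2605  0.0759]
scene mid 98 zmax 0.059047301382919734 body mid-range xy [ 0.5423 -0.2901] ext [0.0179 0.0188] knob xy [ 0.5421 -0.2889  0.0554]
scene far 185 zmax 0.06471691725553606 body mid-range xy [ 0.6251 -0.3169] ext [0.0241 0.0229] knob xy [ 0.6244 -0.3162  0.0622]
top near 378 zmax 0.07879669957606406 body mid-range xy [ 0.4693 -0.2564] ext [0.0353 0.0353] knob xy [ 0.4699 -0.2572  0.076 ]
top mid 111 zmax 0.05827995929409071 body mid-range xy [ 0.54   -0.2863] ext [0.0194 0.0193] knob xy [ 0.5403 -0.2867  0.0553]
top far 194 zmax 0.06662043636222106 body mid-range xy [ 0.6221 -0.3119] ext [0.025  0.0244] knob xy [ 0.6227 -0.3124  0.0635]
scene pan mid [0.5929 0.0081 0.1268] ((0.5945335030555725, 0.0066782101057469845), 0.08183841407299042)
can [ 0.4475 -0.4743 -0.0016] [ 0.543  -0.4051  0.1289]
top pan mid [0.5933 0.0089 0.1275] ((0.5932068824768066, 0.009076644666492939), 0.07982752472162247)
can [ 0.4517 -0.5174 -0.0024] [ 0.5428 -0.3993  0.1308]
```

View pics/crop_top.png

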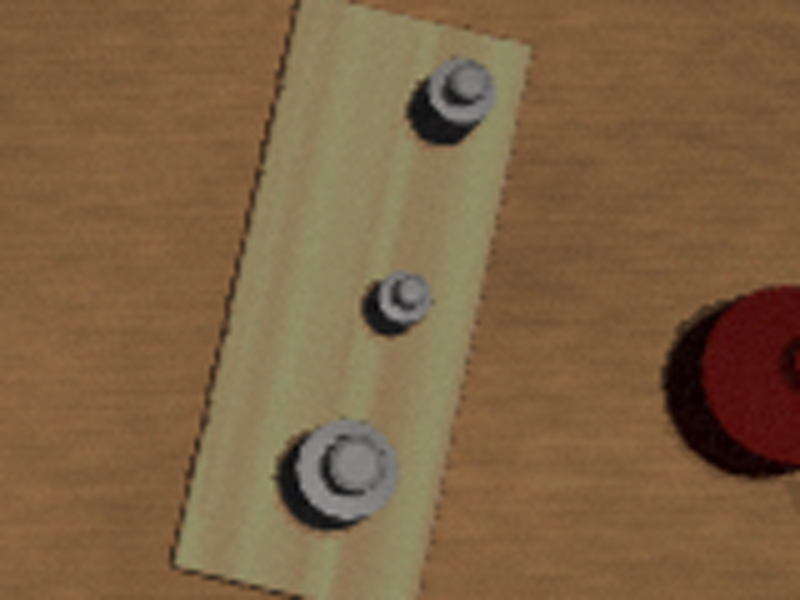

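View pics/crop_scene.png

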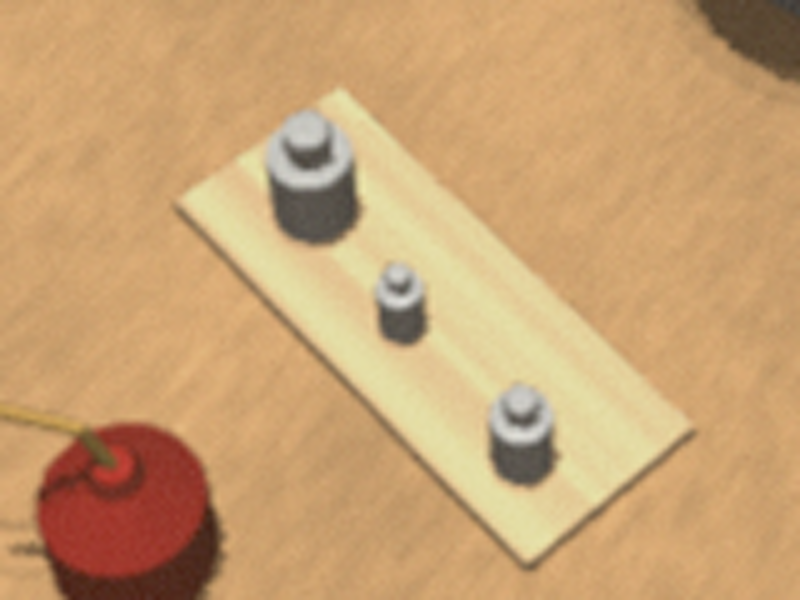

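Heights, sizes and spacing match the text: the order is near w500, mid w100, far w200. The jaws will open across the row. I'll go above w200 first.

```bash
cat > go.py <<'E'
# shift/turn from current commanded~measured pose to world target xyz and jaw yaw(deg)
from cell import r
from h import *
import sys
np.set_printoptions(precision=4,suppress=True)
def show(tgt,yaw=70):
    o=r.get_obs();q=o["tool_rot"];T=Ro.from_quat([q[1],q[2],q[3],q[0]])
    y=np.radians(yaw); D=Ro.from_matrix(np.array([[np.cos(y),np.sin(y),0],[np.sin(y),-np.cos(y),0],[0,0,-1]]))
    print("t",round(o["t"],2),"tcp",o["tcp_pos"],"open",o["opening"],"F",o["ft_force"],"x-axis yaw",np.degrees(np.arctan2(*T.as_matrix()[[1,0],0])))
    print("shift",T.inv().apply(np.array(tgt)-o["tcp_pos"]),"turn",np.degrees((T.inv()*D).as_rotvec()))
if __name__=="__main__": a=[float(x) for x in sys.argv[1:]]; show(a[:3],*a[3:])
E
python3 go.py 0.6236 -0.314 0.17
```

```text
t 2.1 tcp [0.14   0.6091 0.2312] open 0.08516514037556884 F [ 0.2465 -0.7631  0.3327] x-axis yaw 77.06038993287271
shift [-0.7914  0.6781  0.0613] turn [0.0021 0.0009 7.0604]
```

```bash
python3 -m creep '[[[0,0,3],[-0.4,0.34,0],0],[[0,0,3],[-0.4,0.34,0],0],[[0,0,3],[-0.4,0.34,0],0],[[0,0,3],[-0.4,0.34,0],0],[[0,0,3],[-0.4,0.34,0],0],[[0,0,3],[-0.4,0.34,0],0],[[0,0,3],[-0.4,0.34,0],0],[[0,0,3],[-0.4,0.34,0],0],[[0,0,3],[-0.4,0.34,0],0],[[0,0,3],[-0.4,0.34,0],0],[[0,0,7],[-0.79,0.678,0],0],[[0,0,7],[-0.79,0.678,0],0],[[0,0,7],[-0.79,0.678,0],0],[[0,0,7],[-0.79,0.678,0],0],[[0,0,7],[-0.79,0.678,0],0],[[0,0,7],[-0.79,0.678,0],0],[[0,0,7],[-0.79,0.678,0],0],[[0,0,7],[-0.79,0.678,0],0],[[0,0,7],[-0.79,0.678,0],0],[[0,0,7],[-0.79,0.678,0],0]]'; python3 go.py 0.6236 -0.314 0.13
```

```text
t: 4.1
tcp_pos: [0.6053, -0.2784, 0.2312]
tool_rot: [0.0, 0.819, 0.574, 0.0]
ft_force: [1.4, 0.1, 0.3]
opening: 0.0854
t 4.1 tcp [ 0.6053 -0.2784  0.2312] open 0.08543534783915838 F [1.3766 0.1395 0.3237] x-axis yaw 70.03539228496017
shift [-0.0273  0.0293  0.1012] turn [ 0.0129 -0.0122  0.0354]
```

```bash
python3 -m creep '[[[0,0,0],[-0.0273,0.0293,0],0],[[0,0,0],[-0.0273,0.0293,0.05],0],[[0,0,0],[-0.0273,0.0293,0.07],0],[[0,0,0],[-0.0273,0.0293,0.07],0],[[0,0,0],[-0.0273,0.0293,0.07],0],[[0,0,0],[-0.0273,0.0293,0.07],0]]'; python3 go.py 0.6236 -0.314 0.13
python3 - <<'E'
from cell import r
import cv2
p=r.read_camera("wrist");cv2.imwrite("pics/w1.png",p["img"]);print(p["camera_matrix"].tolist())
from h import *
R=np.array(p["R"]);print("cam",-R.T@p["t"],"axis",R[2])
for z,X in((.063,(.6236,-.314)),(.055,(.5412,-.288)),(.076,(.471,-.259))):
    c=R@np.array([*X,z])+p["t"]; th=np.arctan2(np.hypot(c[0],c[1]),c[2]);K=p["camera_matrix"];d=c[:2]/np.hypot(*c[:2])*th*K[0][0];print(d+[K[0][2],K[1][2]])
E
```

```text
t: 4.7
tcp_pos: [0.6244, -0.3125, 0.1638]
tool_rot: [0.002, 0.819, 0.574, 0.001]
ft_force: [-0.2, 0.1, 0.0]
opening: 0.0857
t 4.7 tcp [ 0.6244 -0.3125  0.1638] open 0.08569601208854657 F [-0.1916  0.1042  0.0033] x-axis yaw 70.08976071908866
shift [-0.0016 -0.0004  0.0338] turn [0.238  0.0446 0.0899]
[[371.64829954431775, 0.0, 320.2312862123156], [0.0, 371.64829954431775, 243.19960767885254], [0.0, 0.0, 1.0]]
cam [ 0.5610277  -0.29023776  0.30583833] axis [ 0.25018957 -0.09250378 -0.96376773]
[319.36598936 242.79486854]
[313.83341924 114.1765743 ]
[318.67123716  -3.20389419]
```

View pics/w1.png

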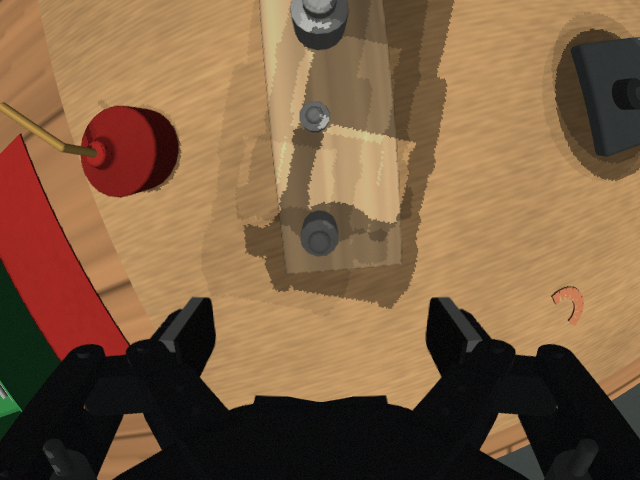

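The wrist view shows w200 at (320,235), w100 at (315,115) and w500 at the top edge (320,20). I expected w200's knob at (319,243), so I'll check it closer.

```bash
python3 - <<'E'
from cell import r
from h import *
np.set_printoptions(precision=4,suppress=True)
p=r.read_camera("wrist")
i=p["img"];cv2.imwrite("pics/w1c.png",cv2.resize(i[80:290,250:390],(400,600),interpolation=cv2.INTER_CUBIC))
K=p["camera_matrix"];R=np.array(p["R"])
def wc(m):
    v,u=np.nonzero(m&(p["depth"]>0));z=p["depth"][v,u];d=np.c_[u-K[0][2],v-K[1][2]];rr=np.hypot(d[:,0],d[:,1])+1e-9;th=rr/K[0][0]
    X=np.c_[d/rr[:,None]*np.tan(th)[:,None]*z[:,None],z];return (X-np.array(p["t"]))@R
for u,v in((320,236),(315,115)):
    m=np.zeros((480,640),bool);m[v-28:v+28,u-28:u+28]=1;c=wc(m);c=c[(c[:,2]>.025)]
    zt=np.percentile(c[:,2],98);k=c[c[:,2]>zt-.008]
    bt=c[(c[:,2]<zt-.01)&(c[:,2]>.03)]
    print(zt,"knob",k.mean(0),"all mid",(c.min(0)+c.max(0))/2,c.max(0)-c.min(0))
E
```

```text
0.06330578847179928 knob [ 0.6231 -0.3139  0.0616] all mid [ 0.6239 -0.3145  0.0447] [0.0277 0.0272 0.0393]
0.055661820918220334 knob [ 0.5415 -0.288   0.0541] all mid [ 0.5414 -0.2884  0.041 ] [0.0218 0.0216 0.0314]
```

View pics/w1c.png

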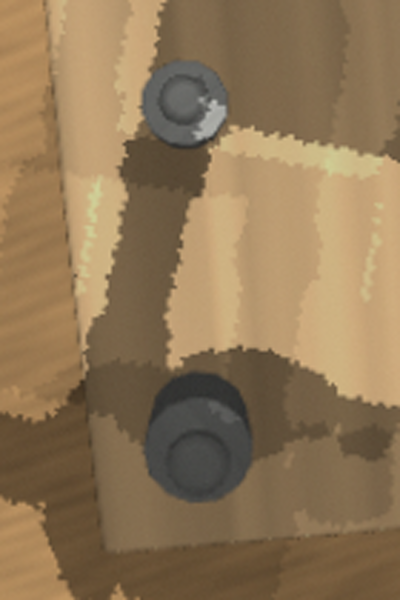

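In the crop, w200's knob is at about (320,241) and w100's at (314,115). The wrist depth agrees with the fixed cameras to 1 mm, so I'll descend.

```bash
python3 go.py 0.6236 -0.3142 0.016
```

```text
t 4.8 tcp [ 0.6244 -0.3125  0.1642] open 0.08547626840617123 F [ 0.0784 -0.7908  0.5993] x-axis yaw 70.09219005528527
shift [-0.0017 -0.0009  0.1482] turn [0.2672 0.0507 0.0923]
```

```bash
python3 -m creep '[[[0,0,0],[-0.001,-0.0005,0.04],0],[[0,0,0],[-0.001,-0.0005,0.08],0],[[0,0,0],[-0.001,-0.0005,0.11],0],[[0,0,0],[-0.001,-0.0005,0.12],0],[[0,0,0],[-0.001,-0.0005,0.12],0],[[0,0,0],[-0.001,-0.0005,0.12],0],[[0,0,0],[-0.001,-0.0005,0.12],0]]'; python3 go.py 0.6236 -0.3142 0.016;
```

```text
t: 5.5
tcp_pos: [0.6242, -0.314, 0.0444]
tool_rot: [0.002, 0.819, 0.574, 0.001]
ft_force: [-0.2, 0.1, -0.9]
opening: 0.0856
t 5.5 tcp [ 0.6242 -0.314   0.0444] open 0.085592145682274 F [-0.2036  0.0823 -0.8832] x-axis yaw 70.06815206996109
shift [-0.0004 -0.0007  0.0284] turn [0.3012 0.0551 0.0683]
```

```bash
python3 -m creep '[[[0,0,0],[0,-0.0007,0.015],0],[[0,0,0],[0,-0.0007,0.028],0],[[0,0,0],[0,-0.0007,0.028],0],[[0,0,0],[0,-0.0007,0.028],0.3],[[0,0,0],[0,-0.0007,0.028],0.6],[[0,0,0],[0,-0.0007,0.028],1],[[0,0,0],[0,-0.0007,0.028],1],[[0,0,0],[0,-0.0007,0.028],1],[[0,0,0],[0,-0.0007,0.028],1],[[0,0,0],[0,-0.0007,0.028],1]]'; python3 go.py 0.6236 -0.3142 0.19;
```

```text
t: 6.5
tcp_pos: [0.622, -0.3128, 0.014]
tool_rot: [0.001, 0.819, 0.574, 0.0]
ft_force: [0.3, 0.8, 2.4]
opening: 0.0266
t 6.5 tcp [ 0.622  -0.3128  0.014 ] open 0.026556126884654762 F [0.3464 0.825  2.3947] x-axis yaw 70.06162292907908
shift [-0.0008  0.0022 -0.176 ] turn [0.0818 0.0105 0.0616]
```

```bash
python3 -m creep '[[[0,0,0],[0,0,0],1],[[0,0,0],[0,0,-0.01],1],[[0,0,0],[0,0,-0.03],1],[[0,0,0],[0,0,-0.07],1],[[0,0,0],[0,0,-0.11],1],[[0,0,0],[0,0,-0.15],1],[[0,0,0],[0,0,-0.18],1],[[0,0,0],[0,0,-0.18],1],[[0,0,0],[0,0,-0.18],1]]'; python3 go.py 0.6235 -0.0025 0.19;
```

```text
t: 7.4
tcp_pos: [0.621, -0.3124, 0.1934]
tool_rot: [0.0, 0.819, 0.574, -0.0]
ft_force: [-0.0, 0.5, -2.7]
opening: 0.026
t 7.4 tcp [ 0.621  -0.3124  0.1934] open 0.026044224433899532 F [-0.0094  0.522  -2.7146] x-axis yaw 70.0622470517292
shift [ 0.2922 -0.1033  0.0034] turn [-0.0039  0.0072  0.0622]
```

```bash
python3 -m creep '[[[0,0,0],[0.02,-0.007,0],1],[[0,0,0],[0.05,-0.018,0],1],[[0,0,0],[0.09,-0.032,0],1],[[0,0,0],[0.13,-0.046,0],1],[[0,0,0],[0.17,-0.06,0],1],[[0,0,0],[0.21,-0.074,0],1],[[0,0,0],[0.25,-0.088,0],1],[[0,0,0],[0.28,-0.099,0],1],[[0,0,0],[0.292,-0.103,0],1],[[0,0,0],[0.292,-0.103,0],1],[[0,0,0],[0.292,-0.103,0],1],[[0,0,0],[0.292,-0.103,0],1]]'; python3 go.py 0.6235 -0.0025 0.132
python3 - <<'E'
from cell import r
import cv2
for n in("wrist","scene"):
    p=r.read_camera(n);cv2.imwrite(f"pics/{n}2.png",p["img"])
    m=r.masks_of(p,"w200"); print(n,[(x["box"],x["conf"]) for x in m])
cv2.imwrite("pics/scene2c.png",cv2.resize(p["img"][140:290,270:470],(800,600)))
E
```

```text
t: 8.6
tcp_pos: [0.6238, -0.0043, 0.1926]
tool_rot: [-0.0, 0.819, 0.573, -0.001]
ft_force: [-0.1, -0.3, -2.0]
opening: 0.0264
t 8.6 tcp [ 0.6238 -0.0043  0.1926] open 0.02639512253975173 F [-0.08   -0.2836 -1.9872] x-axis yaw 69.98321471222155
shift [ 0.0017 -0.0008  0.0606] turn [-0.0521  0.0547 -0.0168]
wrist [([30.6, 174.8, 61.3, 40.5], 0.92), ([319.7, 337.5, 77.2, 116.0], 0.89), ([43.5, 245.8, 35.0, 24.3], 0.76)]
scene [([259.9, 294.4, 18.2, 25.1], 0.76), ([378.5, 202.8, 12.0, 23.3], 0.52)]
```

View pics/wrist2.png

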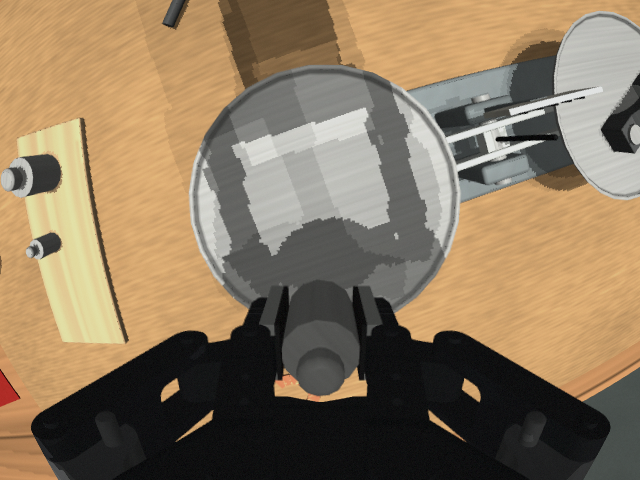

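View pics/scene2c.png

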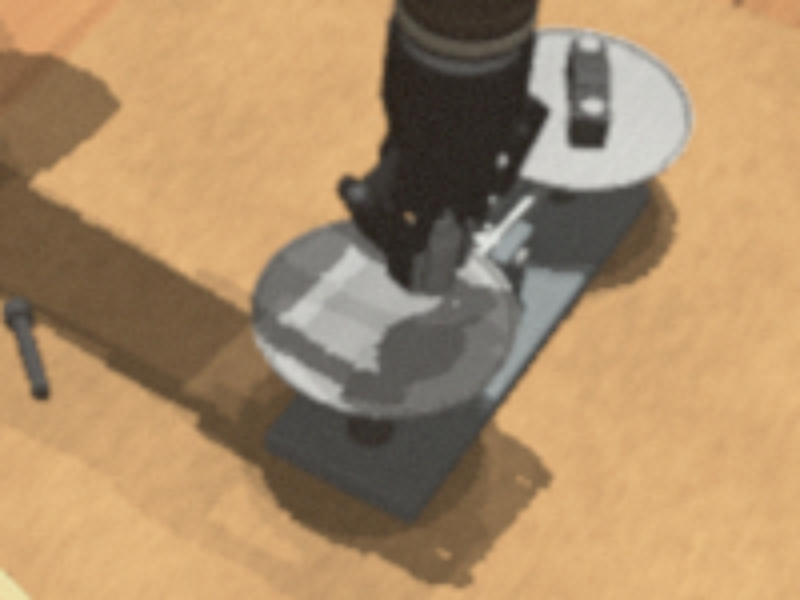

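The weight is held upright between the pads (wrist 322,340) over the far half of the pan. I'll lower it to just above the floor.

```bash
python3 -m creep '[[[0,0,0],[0.001,-0.001,0.02],1],[[0,0,0],[0.001,-0.001,0.04],1],[[0,0,0],[0.001,-0.001,0.05],1],[[0,0,0],[0.001,-0.001,0.056],1],[[0,0,0],[0.001,-0.001,0.057],1],[[0,0,0],[0.001,-0.001,0.057],1],[[0,0,0],[0.001,-0.001,0.057],1]]'; python3 go.py 0.6235 -0.0025 0.130
python3 - <<'E'
from cell import r
import cv2
p=r.read_camera("scene");cv2.imwrite("pics/scene3c.png",cv2.resize(p["img"][175:265,320:440],(800,600)))
E
```

```text
t: 9.5
tcp_pos: [0.6244, -0.0017, 0.1374]
tool_rot: [0.001, 0.819, 0.574, 0.001]
ft_force: [0.3, -0.3, -1.8]
opening: 0.0265
t 9.5 tcp [ 0.6244 -0.0017  0.1374] open 0.026548750098817152 F [ 0.317  -0.2975 -1.8297] x-axis yaw 70.05801647787737
shift [-0.0011 -0.0006  0.0074] turn [ 0.1102 -0.031   0.058 ]
```

View pics/scene3c.png

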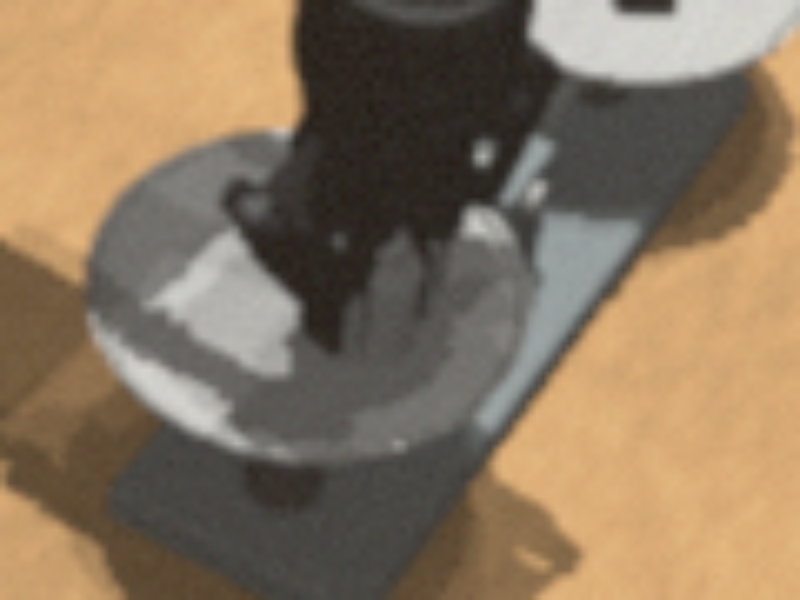

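The view shows w200 just above the pan floor and well inside the rim.

```bash
python3 -m creep '[[[0,0,0],[0,0,0.003],1],[[0,0,0],[0,0,0.005],1],[[0,0,0],[0,0,0.006],1],[[0,0,0],[0,0,0.006],1]]'; python3 -m creep '[[[0,0,0],[0,0,0.001],1],[[0,0,0],[0,0,0.001],1],[[0,0,0],[0,0,0.001],1]]'
```

```text
t: 9.95
tcp_pos: [0.6232, -0.0016, 0.1299]
tool_rot: [-0.0, 0.819, 0.574, -0.0]
ft_force: [0.8, 0.1, -2.3]
opening: 0.0265
t: 10.25
tcp_pos: [0.6236, -0.0016, 0.1296]
tool_rot: [0.0, 0.819, 0.574, 0.0]
ft_force: [-1.4, 1.0, 0.6]
opening: 0.0269
```

Contact is felt, so I'll release partway and rise.

```bash
python3 -m creep '[[[0,0,0],[0,0,0],0.6],[[0,0,0],[0,0,0],0.5],[[0,0,0],[0,0,0],0.5],[[0,0,0],[0,0,0],0.5],[[0,0,0],[0,0,-0.02],0.5],[[0,0,0],[0,0,-0.05],0.5],[[0,0,0],[0,0,-0.09],0.5],[[0,0,0],[0,0,-0.1],0.5],[[0,0,0],[0,0,-0.1],0.5]]'; python3 go.py 0.5414 -0.2882 0.21
python3 - <<'E'
from cell import r
import cv2
p=r.read_camera("wrist");cv2.imwrite("pics/w4.png",p["img"])
E
```

```text
t: 11.15
tcp_pos: [0.6255, -0.0018, 0.2323]
tool_rot: [0.002, 0.819, 0.574, 0.002]
ft_force: [-0.1, -0.9, 0.3]
opening: 0.043
t 11.15 tcp [ 0.6255 -0.0018  0.2323] open 0.04295584805156176 F [-0.1282 -0.9365  0.2778] x-axis yaw 70.0637708688316
shift [-0.298   0.0185  0.022 ] turn [ 0.3392 -0.0939  0.0635]
```

View pics/w4.png

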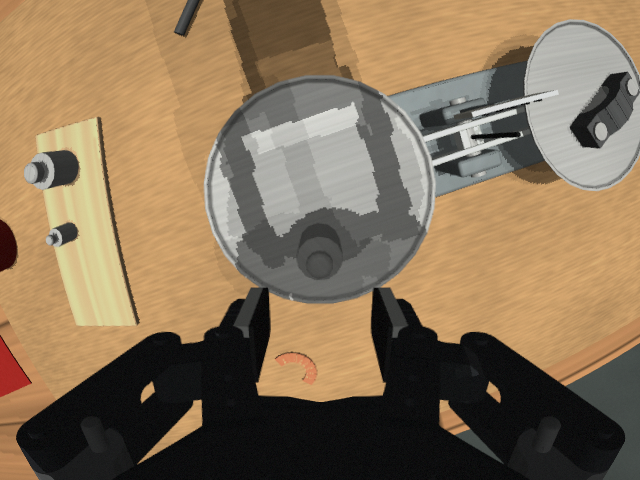

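w200 stands upright in the pan (wrist 320,255). Next is w100.

```bash
python3 -m creep '[[[0,0,0],[-0.03,0.002,0],0.3],[[0,0,0],[-0.07,0.004,0],0.3],[[0,0,0],[-0.11,0.007,0],0.3],[[0,0,0],[-0.15,0.009,0],0.3],[[0,0,0],[-0.19,0.012,0],0.3],[[0,0,0],[-0.23,0.014,0],0.3],[[0,0,0],[-0.27,0.017,0],0.3],[[0,0,0],[-0.298,0.0185,0.02],0.3],[[0,0,0],[-0.298,0.0185,0.05],0.3],[[0,0,0],[-0.298,0.0185,0.09],0.3],[[0,0,0],[-0.298,0.0185,0.11],0.3],[[0,0,0],[-0.298,0.0185,0.11],0.3],[[0,0,0],[-0.298,0.0185,0.11],0.3]]'; python3 go.py 0.5414 -0.2882 0.016
python3 - <<'E'
from cell import r
import cv2
p=r.read_camera("wrist");cv2.imwrite("pics/w5.png",p["img"])
E
```

```text
t: 12.5
tcp_pos: [0.5382, -0.2874, 0.1175]
tool_rot: [-0.002, 0.819, 0.574, -0.001]
ft_force: [0.3, -0.0, 0.2]
opening: 0.0595
t 12.5 tcp [ 0.5382 -0.2874  0.1175] open 0.05948990937250033 F [ 0.2718 -0.0435  0.2425] x-axis yaw 70.06364518934848
shift [0.0002 0.0037 0.1015] turn [-0.2022 -0.0417  0.0637]
```

View pics/w5.png

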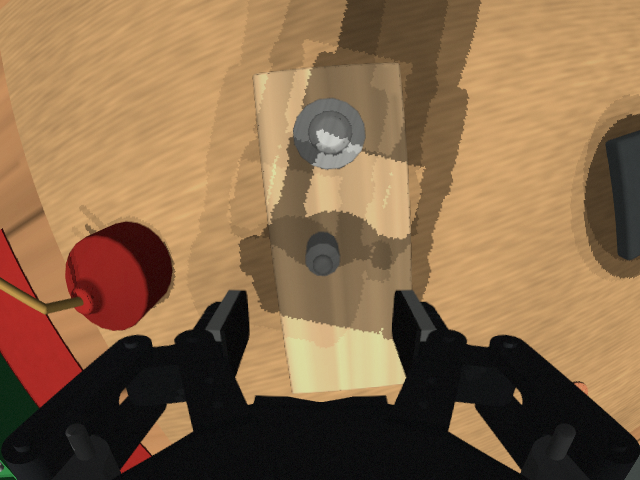

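w100 is at (322,258), centred between the fingers, and w500 is clear above it at (330,133). I'll go down to grip it.

```bash
python3 -m creep '[[[0,0,0],[0,0.0037,0.03],0.3],[[0,0,0],[0,0.0037,0.06],0.3],[[0,0,0],[0,0.0037,0.075],0.3],[[0,0,0],[0,0.0037,0.075],0.3],[[0,0,0],[0,0.0037,0.075],0.3],[[0,0,0],[0,0.0037,0.075],0.3]]'; python3 go.py 0.5414 -0.2882 0.016
```

```text
t: 13.15
tcp_pos: [0.5444, -0.2902, 0.0464]
tool_rot: [0.002, 0.819, 0.574, 0.001]
ft_force: [-0.2, 0.1, 0.0]
opening: 0.0598
t 13.15 tcp [ 0.5444 -0.2902  0.0464] open 0.059763260282852934 F [-0.1735  0.0636  0.045 ] x-axis yaw 70.07090757843281
shift [ 0.0009 -0.0036  0.0304] turn [0.2153 0.0474 0.071 ]
```

```bash
python3 -m creep '[[[0,0,0],[0.001,-0.002,0.015],0.3],[[0,0,0],[0.001,-0.002,0.026],0.3],[[0,0,0],[0.001,-0.002,0.029],0.3],[[0,0,0],[0.001,-0.002,0.029],0.3],[[0,0,0],[0.001,-0.002,0.029],0.3]]'; python3 go.py 0.5414 -0.2882 0.016
```

```text
t: 13.65
tcp_pos: [0.5412, -0.2877, 0.015]
tool_rot: [-0.0, 0.819, 0.574, -0.0]
ft_force: [-0.2, 0.1, 0.2]
opening: 0.06
t 13.65 tcp [ 0.5412 -0.2877  0.015 ] open 0.059970803541036004 F [-0.157   0.1059  0.1771] x-axis yaw 70.06315875330506
shift [-0.0004  0.0004 -0.001 ] turn [-0.0209 -0.0042  0.0632]
```

```bash
python3 -m creep '[[[0,0,0],[0,0,-0.001],0.5],[[0,0,0],[0,0,-0.001],0.7],[[0,0,0],[0,0,-0.001],1],[[0,0,0],[0,0,-0.001],1],[[0,0,0],[0,0,-0.001],1],[[0,0,0],[0,0,-0.001],1],[[0,0,0],[0,0,-0.001],1]]';  python3 go.py 0.5414 -0.2882 0.21
```

```text
t: 14.35
tcp_pos: [0.5419, -0.2881, 0.017]
tool_rot: [0.001, 0.819, 0.574, 0.0]
ft_force: [0.6, 0.7, 5.5]
opening: 0.0204
t 14.35 tcp [ 0.5419 -0.2881  0.017 ] open 0.020406621951586674 F [0.5883 0.7326 5.4939] x-axis yaw 70.0641940616638
shift [-0.0003 -0.0002 -0.193 ] turn [0.0854 0.0182 0.0642]
```

```bash
python3 -m creep '[[[0,0,0],[0,0,-0.01],1],[[0,0,0],[0,0,-0.03],1],[[0,0,0],[0,0,-0.07],1],[[0,0,0],[0,0,-0.11],1],[[0,0,0],[0,0,-0.15],1],[[0,0,0],[0,0,-0.18],1],[[0,0,0],[0,0,-0.193],1],[[0,0,0],[0,0,-0.193],1],[[0,0,0],[0,0,-0.193],1]]'; python3 go.py 0.563 0.0195 0.21;
```

```text
t: 15.25
tcp_pos: [0.5401, -0.287, 0.2074]
tool_rot: [-0.001, 0.819, 0.574, -0.001]
ft_force: [-0.5, 0.6, -1.3]
opening: 0.02
t 15.25 tcp [ 0.5401 -0.287   0.2074] open 0.020024672473033925 F [-0.5417  0.5541 -1.3287] x-axis yaw 70.06206913060582
shift [ 0.296  -0.083  -0.0021] turn [-0.1811 -0.0354  0.0621]
```

```bash
python3 -m creep '[[[0,0,0],[0.02,-0.006,0],1],[[0,0,0],[0.05,-0.014,0],1],[[0,0,0],[0.09,-0.025,0],1],[[0,0,0],[0.13,-0.036,0],1],[[0,0,0],[0.17,-0.048,0],1],[[0,0,0],[0.21,-0.059,0],1],[[0,0,0],[0.25,-0.07,0],1],[[0,0,0],[0.28,-0.078,0],1],[[0,0,0],[0.296,-0.083,0],1],[[0,0,0],[0.296,-0.083,0],1],[[0,0,0],[0.296,-0.083,0],1],[[0,0,0],[0.296,-0.083,0],1]]'; python3 go.py 0.563 0.0195 0.137
python3 - <<'E'
from cell import r
import cv2
for n in("wrist","scene"):
    p=r.read_camera(n);cv2.imwrite(f"pics/{n}6.png",p["img"])
cv2.imwrite("pics/scene6c.png",cv2.resize(p["img"][160:280,300:460],(800,600)))
E
```

```text
t: 16.45
tcp_pos: [0.5638, 0.0175, 0.2085]
tool_rot: [-0.0, 0.819, 0.574, -0.001]
ft_force: [0.3, -0.3, -1.1]
opening: 0.02
t 16.45 tcp [0.5638 0.0175 0.2085] open 0.020014188701423505 F [ 0.2539 -0.3317 -1.1365] x-axis yaw 69.99329267513639
shift [ 0.0017 -0.0014  0.0715] turn [-0.0582  0.0636 -0.0067]
```

View pics/wrist6.png

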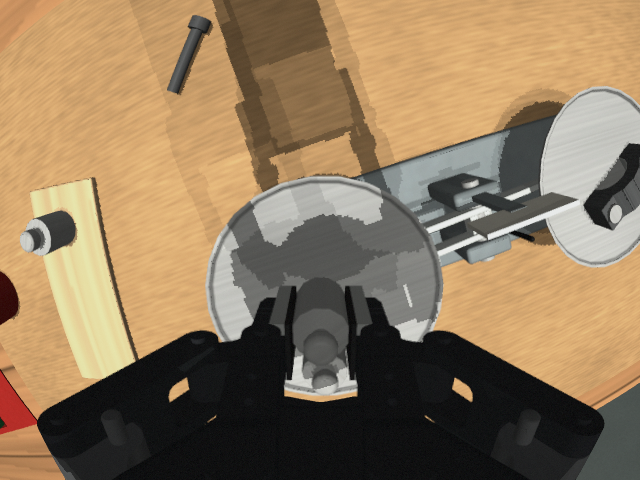

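View pics/scene6c.png

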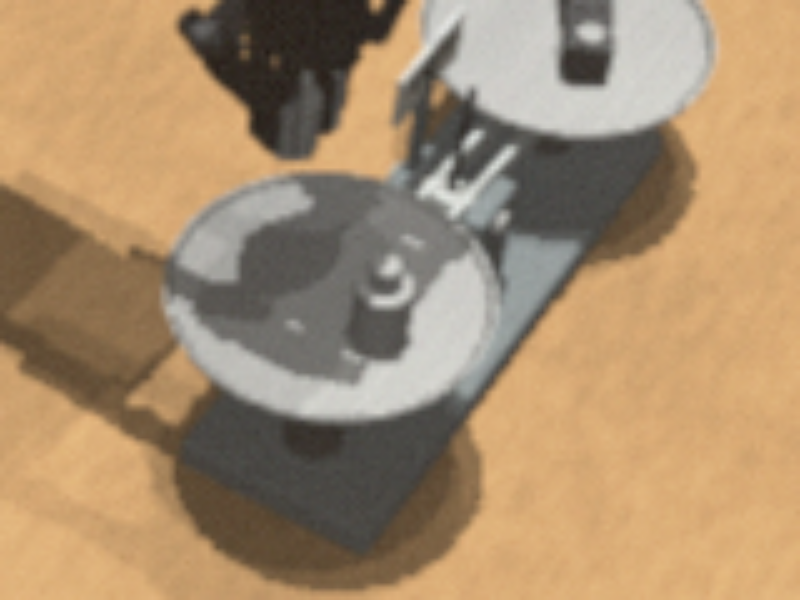

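w100 is held upright above the near half (wrist 320,340), and w200 stands upright in the far half. I'll lower to the floor, then carry the pan down slowly to the level height while still holding the weight.

```bash
python3 -m creep '[[[0,0,0],[0.001,-0.001,0.02],1],[[0,0,0],[0.001,-0.001,0.04],1],[[0,0,0],[0.001,-0.001,0.055],1],[[0,0,0],[0.001,-0.001,0.065],1],[[0,0,0],[0.001,-0.001,0.069],1],[[0,0,0],[0.001,-0.001,0.069],1],[[0,0,0],[0.001,-0.001,0.069],1]]'; python3 go.py 0.563 0.0195 0.117
```

```text
t: 17.25
tcp_pos: [0.5643, 0.0201, 0.141]
tool_rot: [0.0, 0.819, 0.574, 0.001]
ft_force: [0.5, 0.3, -0.1]
opening: 0.0197
t 17.25 tcp [0.5643 0.0201 0.141 ] open 0.019704033299187313 F [ 0.4579  0.2852 -0.1117] x-axis yaw 70.05894514711966
shift [-0.001 -0.001  0.024] turn [ 0.0764 -0.0241  0.0589]
```

```bash
python3 -m creep '[[[0,0,0],[0,0,0.002],1],[[0,0,0],[0,0,0.004],1],[[0,0,0],[0,0,0.006],1],[[0,0,0],[0,0,0.008],1],[[0,0,0],[0,0,0.01],1],[[0,0,0],[0,0,0.012],1],[[0,0,0],[0,0,0.014],1],[[0,0,0],[0,0,0.016],1],[[0,0,0],[0,0,0.018],1],[[0,0,0],[0,0,0.02],1],[[0,0,0],[0,0,0.022],1],[[0,0,0],[0,0,0.022],1],[[0,0,0],[0,0,0.022],1]]'; python3 go.py 0.563 0.0195 0.117
python3 - <<'E'
from cell import r
from h import *
p=r.read_camera("scene");cv2.imwrite("pics/scene7c.png",cv2.resize(p["img"][160:280,300:460],(800,600)))
for k in("pan_load_floor","pan_cap_floor"):
  for n in("scene","top"):
    q=p if n=="scene" else r.read_camera("top")
    m=r.masks_of(q,k)
    if m: print(k,n,np.median(cloud(q,m[0]["region"]),0))
E
```

```text
t: 18.55
tcp_pos: [0.5634, 0.0201, 0.1182]
tool_rot: [-0.0, 0.819, 0.574, -0.0]
ft_force: [0.2, 2.2, -0.6]
opening: 0.0199
t 18.55 tcp [0.5634 0.0201 0.1182] open 0.01985554900316492 F [ 0.1576  2.1508 -0.6071] x-axis yaw 70.06223800130296
shift [-0.0007 -0.0002  0.0012] turn [-0.0206  0.0085  0.0622]
pan_load_floor scene [ 0.59756506 -0.00257605  0.11180129]
pan_load_floor top [ 0.58890155 -0.04058319  0.11260457]
pan_cap_floor scene [0.59742921 0.26238109 0.10939789]
pan_cap_floor top [0.5912199  0.2689889  0.10996498]
```

View pics/scene7c.png

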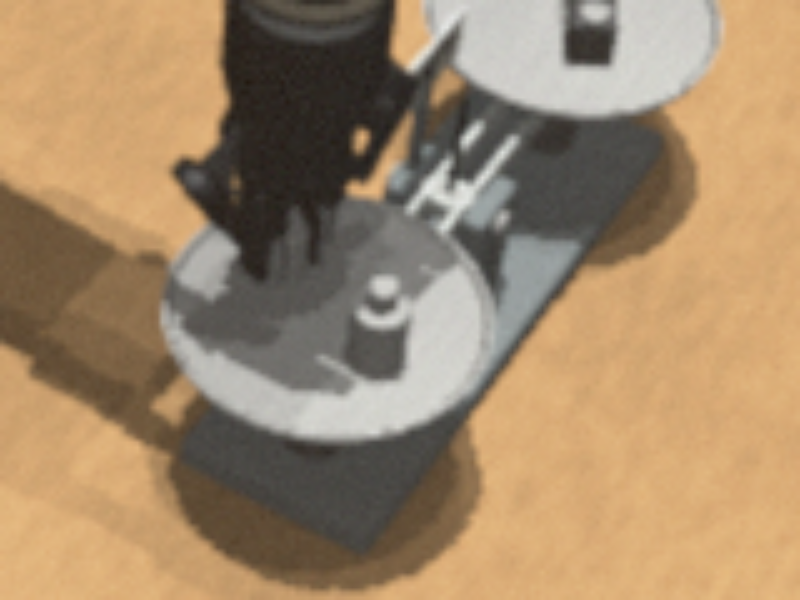

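The pan has come down with the weight: floor 0.111, the other pan 0.1095, so it is practically level. I'll release.

```bash
python3 -m creep '[[[0,0,0],[0,0,0],0.7],[[0,0,0],[0,0,0],0.55],[[0,0,0],[0,0,0],0.5],[[0,0,0],[0,0,0],0.5],[[0,0,0],[0,0,0],0.5],[[0,0,0],[0,0,-0.01],0.5],[[0,0,0],[0,0,-0.03],0.5],[[0,0,0],[0,0,-0.06],0.5],[[0,0,0],[0,0,-0.1],0.5],[[0,0,0],[0,0,-0.12],0.5],[[0,0,0],[0,0,-0.12],0.5],[[0,0,0],[0,0,-0.12],0.5]]'
python3 - <<'E'
from cell import r
from h import *
p=r.read_camera("wrist");cv2.imwrite("pics/w8.png",p["img"])
E
```

```text
t: 20.1
tcp_pos: [0.5637, 0.0201, 0.2389]
tool_rot: [0.0, 0.819, 0.574, 0.0]
ft_force: [-0.4, 0.6, -1.4]
opening: 0.0428
```

View pics/w8.png

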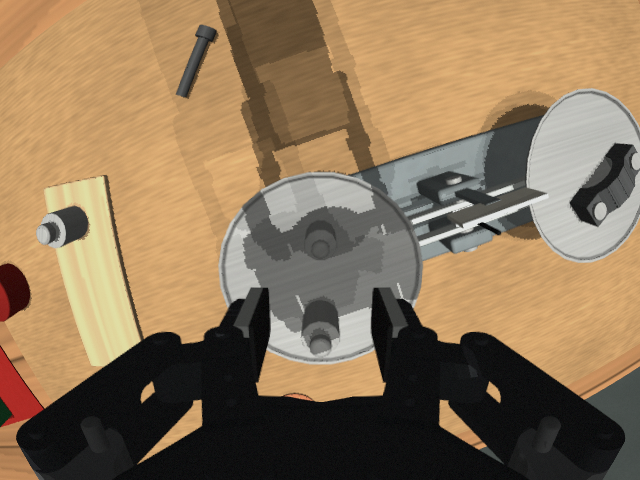

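Both weights stand in the pan (320,240 and 320,330). I'll move clear, let it settle and check.

```bash
python3 -m creep '[[[0,0,0],[0,0,-0.03],0.5],[[0,0,0],[-0.04,-0.02,-0.05],0.5],[[0,0,0],[-0.08,-0.05,-0.05],0.5],[[0,0,0],[-0.12,-0.08,-0.05],0.5],[[0,0,0],[-0.15,-0.1,-0.05],0.5],[[0,0,0],[-0.18,-0.12,-0.05],0.5],[[0,0,0],[-0.18,-0.12,-0.05],0.5],[[0,0,0],[-0.18,-0.12,-0.05],0.5],[[0,0,0],[-0.18,-0.12,-0.05],0.5],[[0,0,0],[-0.18,-0.12,-0.05],0.5],[[0,0,0],[-0.18,-0.12,-0.05],0.5],[[0,0,0],[-0.18,-0.12,-0.05],0.5],[[0,0,0],[-0.18,-0.12,-0.05],0.5],[[0,0,0],[-0.18,-0.12,-0.05],0.5]]'
python3 - <<'E'
from cell import r
from h import *
np.set_printoptions(precision=4,suppress=True)
for n in("scene","top"):
    p=r.read_camera(n); cv2.imwrite(f"pics/{n}9.png",p["img"])
    for k in("pan_load_floor","pan_cap_floor","cap","bolt","w500","oilcan"):
        m=r.masks_of(p,k);l=r.landmark_of(p,k)
        print(n,k,np.median(cloud(p,m[0]["region"]),0) if m else None,[np.round(x["at"],1).tolist() for x in l[:3]])
    if n=="scene": cv2.imwrite("pics/scene9c.png",cv2.resize(p["img"][150:270,300:460],(800,600)))
E
```

```text
t: 21.55
tcp_pos: [0.3895, -0.108, 0.2882]
tool_rot: [-0.0, 0.819, 0.574, -0.0]
ft_force: [-0.2, 0.1, -0.3]
opening: 0.0422
scene pan_load_floor [ 0.5927 -0.0008  0.1128] [[223.8, 365.6]]
scene pan_cap_floor [0.597  0.2653 0.1085] [[160.2, 415.9]]
scene cap [0.607  0.2599 0.1355] [[160.1, 415.3]]
scene bolt [ 0.3639 -0.0427  0.0155] [[229.6, 275.0]]
scene w500 [ 0.4785 -0.2669  0.0557] [[301.1, 261.9], [228.4, 374.4], [213.9, 355.8]]
scene oilcan [ 0.5161 -0.4486  0.055 ] [[373.4, 223.6]]
top pan_load_floor [0.5912 0.0108 0.1134] [[200.6, 284.5]]
top pan_cap_floor [0.5893 0.2668 0.1091] [[201.8, 146.0]]
top cap [0.6006 0.2707 0.1372] [[198.2, 146.5]]
top bolt [ 0.3694 -0.052   0.0175] [[319.0, 315.8]]
top w500 [0.5586 0.0194 0.1458] [[219.7, 279.9], [273.1, 421.7]]
top oilcan [ 0.4993 -0.4271  0.0568] [[248.1, 506.9], [218.3, 277.9]]
```

View pics/scene9c.png

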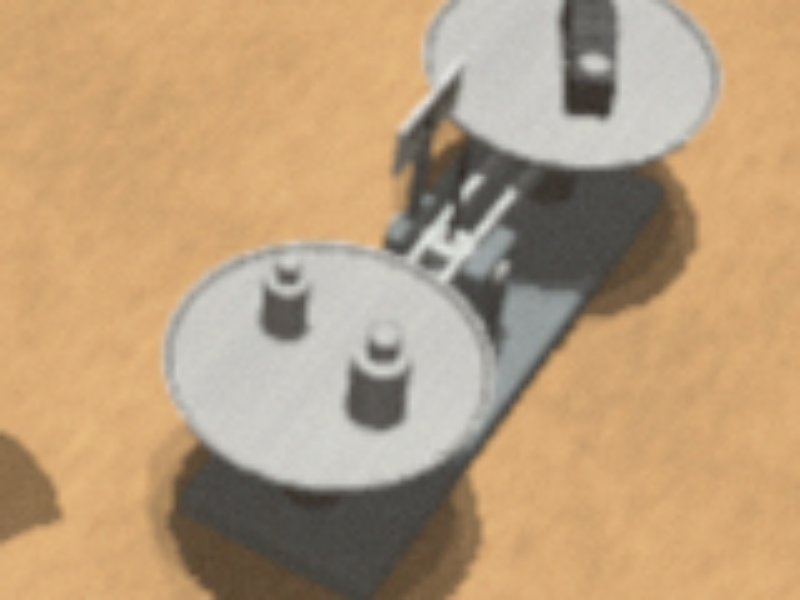

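View pics/top9.png

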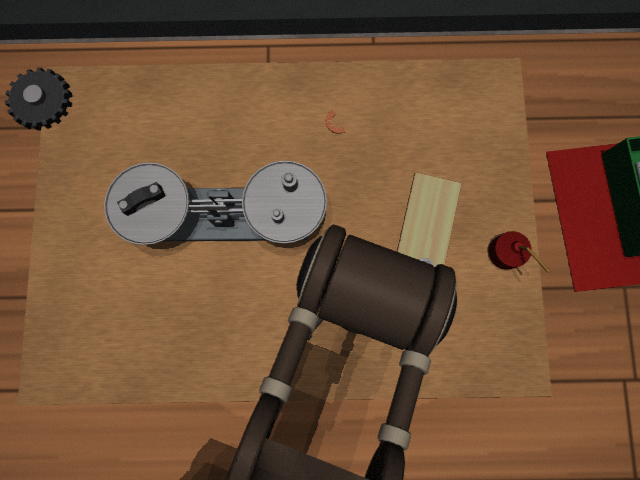

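Both weights stand upright, and the bystanders and cap are unchanged. The pans differ by about 4 mm in height, about 0.016 rad. I'll wait once more to confirm it is settled, then hand in.

```bash
python3 -m creep '[[[0,0,0],[0,0,0],0.5],[[0,0,0],[0,0,0],0.5],[[0,0,0],[0,0,0],0.5],[[0,0,0],[0,0,0],0.5],[[0,0,0],[0,0,0],0.5],[[0,0,0],[0,0,0],0.5],[[0,0,0],[0,0,0],0.5],[[0,0,0],[0,0,0],0.5],[[0,0,0],[0,0,0],0.5],[[0,0,0],[0,0,0],0.5],[[0,0,0],[0,0,0],0.5],[[0,0,0],[0,0,0],0.5],[[0,0,0],[0,0,0],0.5],[[0,0,0],[0,0,0],0.5],[[0,0,0],[0,0,0],0.5]]'
python3 - <<'E'
from cell import r
from h import *
p=r.read_camera("scene")
z=[np.median(cloud(p,r.masks_of(p,k)[0]["region"]),0)[2] for k in("pan_load_floor","pan_cap_floor")]
print(z,"tilt~",(z[1]-z[0])/.26)
if abs(z[1]-z[0])/.26<.03: print(r.job_done())
E
```

```text
t: 24.35
tcp_pos: [0.3894, -0.1082, 0.2883]
tool_rot: [0.0, 0.819, 0.574, -0.0]
ft_force: [0.2, 0.4, 0.6]
opening: 0.0424
[np.float64(0.1128065280828634), np.float64(0.1084431017971172)] tilt~ -0.016782408791331516
the job is handed in; nothing more can be done
None
```

The 200 g and 100 g weights now stand upright, side by side, in the pan that was empty, and I handed the job in at about 24.5 s of the 61 s allowed. I set the 200 g weight down first. Then I lowered the 100 g weight with the pan to its level height before letting go, so neither was dropped.

- **Beam:** it rests at about -0.017 rad, against a limit of 0.06. The loaded pan reads 112.8 mm and the cap pan 108.4 mm. The loaded-pan reading was the same about 3 s apart, so it is settled.
- **Weights:** each was placed about 32 mm from the pan's centre, where 70 mm is allowed. This comes from the arm's position at release and the pictures; I did not measure the weights again after settling.
- **Things to leave alone:** the cap, oil can and bolt read where they began, to within about 10 mm. The 500 g weight also reads unmoved from the scene camera.

**What disagreed:** the detection networks could not tell the three weights apart. I identified them by measured height and diameter, which agreed with the text to a few millimetres. In the last top picture the arm hid most of the 500 g weight and the network took a weight in the pan for it, so only the scene camera confirms that one.

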